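# Load and pump up the cake press on the food cart

## Task

Pull the press's drawer fully open, lay every cake mould from the counter flat in it, lid up, and push the drawer fully shut. Then slide the red lock all the way to its left end stop, and after that pump the lever three full strokes, each right down to the stop and right back up. Leave the other things on the counter where they are.

Things in the scene. Friction and masses are not known exactly. Their poses are not given: they have to be found in the camera images.
- press: the blue hand press, fixed to the counter. Origin on the counter under the middle of the back face of the drawer's front panel when shut; its x axis points away from the robot (depth), y to the left, z up. A flat steel deck 80 mm high, from x = 25 to 280 mm, y -175 to 175 mm, covers the shut drawer; a taller ram housing stands on the deck from x = 160 mm on, y -100 to 100, up to 205 mm high. The lever pump is on its right side.
- drawer (a joint): how far the loading drawer is pulled out, m: 0 shut, 0.125 fully open at its stop. It slides towards the robot, along the press's -x; friction about 1.5 N, stays where left.
- drawer_handle (a point): middle of the drawer's steel bar handle: a round horizontal bar 120 mm long (along the press's y), 10 mm thick, 51 mm above the counter, 42 mm in front of the drawer's blue front panel (panel 12 mm thick, 340 mm wide, its top 68 mm above the counter).
- drawer_floor (a point): centre of the drawer's inner floor, 14 mm above the counter; axes as the press's. Inside the drawer is 125 mm (x) by 300 mm (y); side and rear walls 6 mm thick, rising 18 mm above the floor. Fully open, this point is 81 mm in front of the deck's front edge and the whole floor is clear of the deck. Room for four moulds side by side in y.
- lock (a joint): position of the red drawer-lock grip, m: near 0 unlocked (its right end), 0.10 locked at its left end stop. Slides along the press's +y; friction about 2 N, stays where left.
- lock_top (a point): middle of the top of the red lock grip, an upright block 28 mm (press x) by 20 mm (press y) by 40 mm tall on a dark track on the deck; its top is about 135 mm above the counter, 30 mm behind the deck's front edge.
- lever (a joint): angle of the pump lever, rad: 0 fully up (rest), 0.70 fully down at its stop. It is sprung and comes back up by itself; about 4 N at the grip starts it, 12 N holds it right down.
- lever_grip (a point): centre of the lever's black cross-bar grip: 22 mm thick, 90 mm long along the press's y, at the end of a steel arm that reaches from the pivot towards the robot. About 202 mm above the counter at rest, 66 mm when fully down. The lever hinges about a line along the press's y through the point x 0, y -235, z 115 mm of the press; the grip is 200 mm from that hinge. At rest the arm rises towards the robot at 0.45 rad above level, fully down it dips 0.25 rad below level.
- board: thin wooden board, 200 x 200 x 4 mm, fixed on the counter; the moulds start on it. Origin under its centre.
- mould1: a steel lidded cake mould, a closed square block 50 x 50 x 32 mm with a small orange stud (16 mm across, 5 mm tall) on its lid, about 0.25 kg. Origin at the centre of its underside, z up through the lid. Two to four moulds are present.
- mould2: a steel lidded cake mould, a closed square block 50 x 50 x 32 mm with a small orange stud (16 mm across, 5 mm tall) on its lid, about 0.25 kg. Origin at the centre of its underside, z up through the lid. Two to four moulds are present.
- mould3: a steel lidded cake mould, a closed square block 50 x 50 x 32 mm with a small orange stud (16 mm across, 5 mm tall) on its lid, about 0.25 kg. Origin at the centre of its underside, z up through the lid. Two to four moulds are present.
- mould4: a steel lidded cake mould, a closed square block 50 x 50 x 32 mm with a small orange stud (16 mm across, 5 mm tall) on its lid, about 0.25 kg. Origin at the centre of its underside, z up through the lid. Two to four moulds are present.
- jar: bystander: glass jar with yellow cap, 64 mm across, 90 mm tall; leave it alone
- mug: bystander: blue mug, 76 mm across, 85 mm tall; leave it alone
- can: bystander: brass-coloured can, 60 mm across, 80 mm tall; leave it alone
- spatula: bystander: spatula, 280 mm long, lying; leave it alone
- bottle: bystander: amber bottle, 60 mm across, 170 mm tall; leave it alone
- cutter: bystander: steel ring cutter, 70 mm across, 25 mm tall; leave it alone
- brush: bystander: brush, 200 mm long, lying; leave it alone
Not all that is in view belongs to the job. What is shaped like the mould4 but blue is not meant.

How it is judged:
On the way, in this order (a step that is already met when the one before it is completed fails the run):
1. drawer pulled open (value of joint drawer above 0.105 m), for 0.2 s.
2. all moulds lie flat in the drawer and it is pushed shut (x of mould1 in the frame of drawer_floor between -0.045 and 0.045 m and y of mould1 in the frame of drawer_floor between -0.135 and 0.135 m and z of mould1 in the frame of drawer_floor between -0.005 and 0.006 m and angle between each of mould1, mould2, mould3, mould4's own z axis and vertical below 0.15 rad and x of mould2 in the frame of drawer_floor between -0.045 and 0.045 m and y of mould2 in the frame of drawer_floor between -0.135 and 0.135 m and z of mould2 in the frame of drawer_floor between -0.005 and 0.006 m and x of mould3 in the frame of drawer_floor between -0.045 and 0.045 m and y of mould3 in the frame of drawer_floor between -0.135 and 0.135 m and z of mould3 in the frame of drawer_floor between -0.005 and 0.006 m and x of mould4 in the frame of drawer_floor between -0.045 and 0.045 m and y of mould4 in the frame of drawer_floor between -0.135 and 0.135 m and z of mould4 in the frame of drawer_floor between -0.005 and 0.006 m and value of joint drawer below 0.008 m), for 0.3 s.
3. lock slid to its far end stop (value of joint drawer below 0.008 m and value of joint lock above 0.092 m), for 0.2 s.
4. lever pressed right down, first stroke (all of step 3 and value of joint lever above 0.6 rad), for 0.05 s.
5. lever right back up after the first stroke (value of joint lever below 0.08 rad), for 0.05 s.
6. lever pressed right down, second stroke (all of step 4), for 0.05 s.
7. lever right back up after the second stroke (value of joint lever below 0.08 rad), for 0.05 s.
8. lever pressed right down, third stroke (all of step 6), for 0.05 s.
9. lever right back up after the third stroke (value of joint lever below 0.08 rad), for 0.05 s.
At the end, for the whole second after the job is handed in: Every mould present lies flat (within 0.15 rad, lid up) at rest on the drawer's floor, the drawer is shut within 8 mm, the lock is within 8 mm of its left stop, and the lever has been pumped three times (past 0.60 rad, then back under 0.08 rad) after locking and is up (all of step 3 and x of mould1 in the frame of drawer_floor between -0.045 and 0.045 m and y of mould1 in the frame of drawer_floor between -0.135 and 0.135 m and z of mould1 in the frame of drawer_floor between -0.005 and 0.006 m and angle between each of mould1, mould2, mould3, mould4's own z axis and vertical below 0.15 rad and x of mould2 in the frame of drawer_floor between -0.045 and 0.045 m and y of mould2 in the frame of drawer_floor between -0.135 and 0.135 m and z of mould2 in the frame of drawer_floor between -0.005 and 0.006 m and x of mould3 in the frame of drawer_floor between -0.045 and 0.045 m and y of mould3 in the frame of drawer_floor between -0.135 and 0.135 m and z of mould3 in the frame of drawer_floor between -0.005 and 0.006 m and x of mould4 in the frame of drawer_floor between -0.045 and 0.045 m and y of mould4 in the frame of drawer_floor between -0.135 and 0.135 m and z of mould4 in the frame of drawer_floor between -0.005 and 0.006 m and value of joint lever below 0.08 rad and linear speed of each of mould1, mould2, mould3, mould4 below 0.02 m/s); the robot touches nothing.
It fails at once if a bystander was shoved aside (more than 50 mm) (distance of any of jar, mug, can, spatula, bottle, cutter, brush from where it was at the start of the episode above 0.05 m).
Of mould1, mould2, mould3, mould4 only 2 to 4 are there at a start; the rules pass over those that are not, and their reading is None.
At some moment in a run one of mould1, mould2, mould3, mould4 may be knocked a few centimetres aside while the robot is not near it.
Once in a run the grip may slacken for a moment while it holds something.
It also fails if it takes over 210 s, if anything falls off the work surface, if the arm or the gripper's body presses on something with over 40 N, if the wrist force passes 120 N, or if a joint passes its speed limit or range.

## Robot

A 6-joint arm with a two-finger parallel gripper is mounted at the origin on the work surface. World frame = base frame: x ahead of the robot, y to its left, z up, the work surface at z = 0. Lengths are in m, angles in rad, forces in N, time in s.
With the tool pointing down it reaches from about 0.35 to 0.975 m from the base axis. Payload 4.9 kg.
Tool frame: the origin (TCP) lies midway between the tips of the shut fingers; the grasp point (between the pads) lies ctrl.tcp_to_grasp behind it (ctrl.tcp_to_grasp is the distance from the TCP to the grasp point, in m); z points along the fingers, y is the direction in which the jaws open and shut (so a half turn about z gives the same grasp; the last joint's range is limited). The gripper opens to 85 mm and grips with 20 to 120 N. Pads are 22 mm wide; open, the fingers measure 114 mm over their backs; the gripper's body (76 mm by 85 mm) begins 54 mm behind the grasp point. The pads swing forward as they close: fully open they stand 13 mm farther back than shut.
Start: joints at [-1.302, 0.053, 1.613, -0, 1.476, -0.119], TCP at [0.236, -0.579, 0.231] pointing down, gripper open.
Joint ranges: [-3.01, 3.01], [-1.01, 2.22], [0.06, 2.58], [-1.02, 4.17], [0.09, 2.62], [-3.14, 3.14]. Speed limits (rad/s): [2.57, 2.57, 3.14, 3.14, 3.14, 3.14].

## Interface

Orientations are given as a rotation vector (axis times angle).
In Python, from station import ctrl, get_image, calibration, finish_job, models gives the robot as it stands.
- The arm moves only by the shell command python3 -m creep 'ROWS' [FORCE]. ROWS is JSON, a list of rows, each a list of 7 numbers: the opening, from 0 (shut) to 1 (fully open), then the shift along the tool's x, y, z in m, then the turn, a rotation vector about the tool's x, y, z in degrees. A call has 1 to 20 rows; each row shifts and turns the commanded pose from where the row before left it, along the tool's axes as they then stand; what a row does not reach is not made up. A row lasts 1/10 s, in which the tool goes at most 50 mm and 8.59 degrees, less where a joint would pass 70% of its speed; a pose out of reach is approached as far as the arm can. A call with a gripper value outside its range is refused whole. The fingers move at their own pace and stop on an object; FORCE is the grip in N (left out, the last holds). Time passes only in rows, so rows that do not move let the fingers close. It gives the time, the measured TCP pose, the force and the opening at its end, in the units of the state.
- ctrl.get_obs(): the state, without advancing time (a new reading comes with each control period).
- get_image(name): name is "scene" or "top" or "wrist"; returns the picture (400x640x3 uint8, red, green, blue); there is no depth.
- calibration(name): a dict with "mtx" (3x3 intrinsics, pixels), "R" (3x3) and "t" (3): a world point X has camera coordinates R X + t. Camera axes: x right, y down, z forward; pixel columns grow to the right and rows downward; lengths in m; the calibration is good to about 2 mm. A picture is of the moment at which its call begins: read the wrist's pose just before it. calibration takes no time and is no camera call; for the wrist camera it gives the pose at the moment of the call.
- finish_job(): hands the job in, once; it reports no verdict.
Trained networks look in the newest picture that a camera, given by its name, has taken for a name from the list of things; names that differ only in an ending like _2 or _b are one class to them, and where a whole thing is asked for, a point or a joint stands for the part that bears it (a point fixed in the world has none). Each returns a list of dicts, best first, with "conf" (0 to 1); they miss things now and then, are a little off and sometimes report something else, mostly with a low value. They report only what shows in the picture. A call takes as long as a camera call. They do not tell look-alikes from the thing itself.
- models.search_frame(camera, name): "extent" ([left, top, right, bottom] in pixels, round what is visible of it).
The state is a dict: "t": time; "q": joint angles; "dq": joint speeds; "effort": joint torques, N m; "tool_pos": TCP position; "tool_rot": TCP orientation; "contact_force": force on the tool from outside, world axes, zero at the start; "wrist_torque": the same for the moment, N m; "opening": finger opening in m.
Only numpy, scipy, OpenCV 4.12 (cv2) and the standard library are available. Lean on these libraries where they do the work, as an engineer would, in place of code of your own. Each camera call takes 0.05 s, during which the arm holds its last target. There are 200 camera calls.

## Working session

There is one attempt and no reset: what is moved stays moved. The work goes in short steps, Python scripts to look and compute and a shell command to move; the robot and the scene stay as the last step left them, time stands still between calls to the robot, and variables do not carry over. Pictures are saved under pics/ and viewed, about 12 in all and at most 16, crops included, and the job is handed in when it is done.

```bash
ls; mkdir -p pics
python3 - <<'E'
from station import ctrl,get_image,calibration,models
import cv2,numpy as np
for n in ("scene","top"):
    im=get_image(n); cv2.imwrite(f"pics/{n}0.png",im[:,:,::-1])
    for k in ("mould1","lock_top","lever_grip","drawer_handle","board","press"):
        print(n,k,[(np.round(d['extent']).tolist(),round(d['conf'],2)) for d in models.search_frame(n,k)][:6])
    c=calibration(n);print(c['mtx'].tolist(),c['R'].round(3).tolist(),c['t'].round(3).tolist())
o=ctrl.get_obs();print({k:np.round(v,3).tolist() for k,v in o.items()},ctrl.tcp_to_grasp)
E
```

```text
pics
scene mould1 [([384.0, 241.0, 402.0, 257.0], 0.77), ([383.0, 217.0, 406.0, 238.0], 0.71), ([466.0, 273.0, 494.0, 297.0], 0.63), ([252.0, 173.0, 278.0, 206.0], 0.55)]
scene lock_top [([268.0, 227.0, 275.0, 243.0], 0.5), ([367.0, 201.0, 389.0, 220.0], 0.22)]
scene lever_grip [([211.0, 150.0, 259.0, 213.0], 0.89)]
scene drawer_handle [([241.0, 220.0, 352.0, 261.0], 0.63)]
scene board []
scene press [([168.0, 149.0, 354.0, 347.0], 0.9)]
[[380.5224667070248, 0.0, 319.21061411659923], [0.0, 380.5224667070248, 195.8026161502303], [0.0, 0.0, 1.0]] [[-0.338, 0.941, -0.017], [0.508, 0.167, -0.845], [-0.793, -0.294, -0.534]] [0.162, -0.143, 1.609]
top mould1 [([235.0, 194.0, 256.0, 215.0], 0.79), ([236.0, 228.0, 257.0, 251.0], 0.77), ([170.0, 181.0, 188.0, 203.0], 0.65), ([393.0, 173.0, 423.0, 233.0], 0.29)]
top lock_top [([339.0, 155.0, 345.0, 162.0], 0.53)]
top lever_grip [([390.0, 173.0, 424.0, 234.0], 0.69)]
top drawer_handle [([278.0, 166.0, 381.0, 196.0], 0.83)]
top board [([200.0, 192.0, 261.0, 256.0], 0.92)]
top press [([277.0, 88.0, 425.0, 232.0], 0.77)]
[[497.95640189699463, 0.0, 316.12276351930376], [0.0, 497.95640189699463, 194.52771511552072], [0.0, 0.0, 1.0]] [[0.019, -1.0, 0.003], [-0.974, -0.019, -0.224], [0.224, 0.001, -0.975]] [-0.002, 0.575, 1.575]
{'t': 0.7, 'q': [-1.302, 0.053, 1.613, -0.0, 1.476, -0.119], 'dq': [0.001, -0.003, 0.0, 0.001, -0.001, 0.001], 'effort': [0.001, -39.356, -37.037, -0.0, 0.0, -0.0], 'tool_pos': [0.236, -0.579, 0.231], 'tool_rot': [3.083, 0.605, 0.0], 'contact_force': [0.537, -0.331, -0.539], 'wrist_torque': [-0.015, -0.014, 0.007], 'opening': 0.085} 0.0187
```

View pics/top0.png

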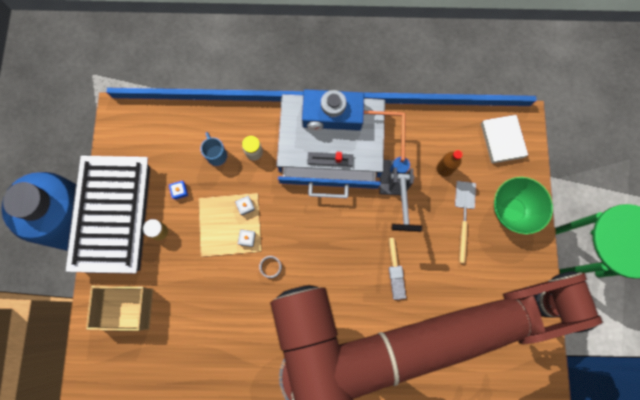

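View pics/scene0.png

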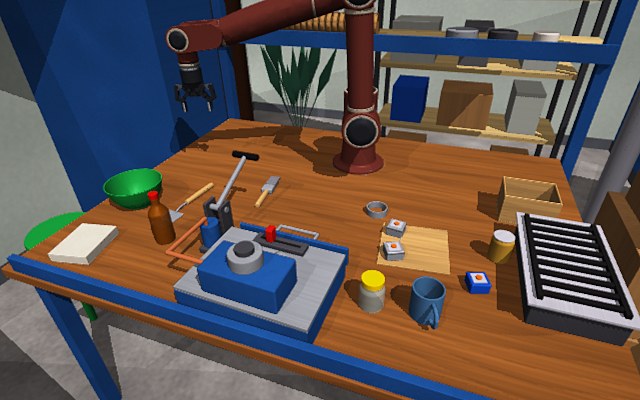

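```bash
cat > h.py <<'E'
from station import ctrl,get_image,calibration,models
import cv2,numpy as np
from scipy.spatial.transform import Rotation as Ro
def ray(n,u,v,z,c=None):
    c=c or calibration(n); d=c['R'].T@np.linalg.solve(c['mtx'],[u,v,1.]); C=-c['R'].T@c['t']
    return C+d*(z-C[2])/d[2]
def proj(n,X,c=None):
    c=c or calibration(n); p=c['mtx']@(c['R']@np.asarray(X,float)+c['t']); return p[:2]/p[2]
def snap(n,f):
    c=calibration(n); im=get_image(n); cv2.imwrite("pics/"+f,im[:,:,::-1]); return im,c
def see(n,k,m=6): return [(np.round(d['extent'],1).tolist(),round(d['conf'],2)) for d in models.search_frame(n,k)][:m]
def st():
    o=ctrl.get_obs(); R=Ro.from_rotvec(o['tool_rot']).as_matrix(); return o,np.array(o['tool_pos']),R
E
python3 - <<'E'
from h import *
im=cv2.imread("pics/top0.png")
a=cv2.resize(im[135:245,270:430],None,fx=5,fy=5,interpolation=cv2.INTER_CUBIC)
cv2.imwrite("pics/c1.png",a)
b=cv2.resize(im[175:285,160:290],None,fx=5,fy=5,interpolation=cv2.INTER_CUBIC)
cv2.imwrite("pics/c2.png",b)
E
```

```text
(no output)
```

View pics/c1.png

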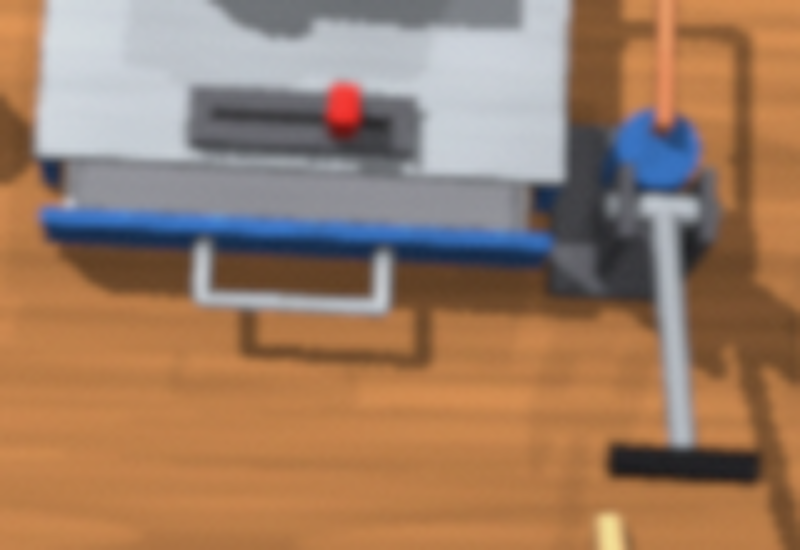

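View pics/c2.png

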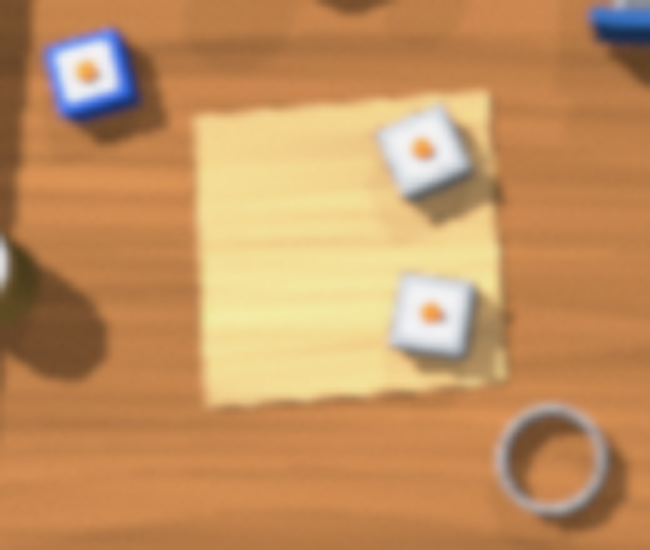

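Run:
```python
from h import *
f=lambda o,u,v:(o[0]+(u+.5)/5-.5,o[1]+(v+.5)/5-.5)
A=(270,135);B=(160,175)
P={'deckFL':(37,155,.08),'deckFR':(567,180,.08),'lockfront_topc':(345,95,.135),'hL':(200,300,.051),'hR':(383,309,.051),'panL':(42,222,.068),'panR':(552,248,.068),'gripL':(610,458,.202),'gripR':(760,466,.202),'trackL':(190,115,.085),'trackR':(418,125,.085)}
W={k:ray('top',*f(A,u,v),z) for k,(u,v,z) in P.items()}
for k in W: print(k,W[k].round(4))
for a,b in (('deckFL','deckFR'),('hL','hR'),('panL','panR'),('gripL','gripR')):
    d=W[a]-W[b]; print(a,np.hypot(*d[:2]).round(4),'yaw',np.degrees(np.arctan2(-d[0],d[1])).round(2))
for n,u,v,z in (('m1',422,149,.041),('m2',431,313,.041),('dec',88,72,.037),('m1TL',376,132,.036),('m1TM',437,105,.036),('m1R',470,170,.036),('m1BL',412,198,.036),
 ('m2TL',403,273,.036),('m2TR',475,283,.036),('m2BL',393,345,.036),('m2BR',465,355,.036)): print(n,ray('top',*f(B,u,v),z).round(4))
```

```text
deckFL [0.6671 0.1398 0.08  ]
deckFR [ 0.657  -0.2106  0.08  ]
lockfront_topc [ 0.6952 -0.061   0.135 ]
hL [0.5775 0.0303 0.051 ]
hR [ 0.5738 -0.0913  0.051 ]
panL [0.6246 0.1358 0.068 ]
panR [ 0.6135 -0.2018  0.068 ]
gripL [ 0.4515 -0.2174  0.202 ]
gripR [ 0.4484 -0.3064  0.202 ]
trackL [0.6952 0.0392 0.085 ]
trackR [ 0.6913 -0.1117  0.085 ]
deckFL 0.3505 yaw -1.66
hL 0.1217 yaw -1.76
panL 0.3378 yaw -1.87
gripL 0.0891 yaw -1.97
m1 [0.5421 0.2479 0.041 ]
m2 [0.4325 0.2364 0.041 ]
dec [0.5913 0.4753 0.037 ]
m1TL [0.5541 0.28   0.036 ]
m1TM [0.5734 0.2402 0.036 ]
m1R [0.5295 0.216  0.036 ]
m1BL [0.5098 0.2536 0.036 ]
m2TL [0.4594 0.2569 0.036 ]
m2TR [0.4536 0.2091 0.036 ]
m2BL [0.4116 0.2609 0.036 ]
m2BR [0.406  0.2134 0.036 ]
```

```bash
python3 -m creep '[[0.4,0,0,-0.013,0,0,-8.25],[0.4,0,0,-0.013,0,0,-8.25],[0.4,0,0,-0.013,0,0,-8.25],[0.4,0,0,-0.013,0,0,-8.25],[0.4,0,0,-0.013,0,0,-8.25],[0.4,0,0,-0.013,0,0,-8.25],[0.4,0,0,-0.013,0,0,-8.25],[0.4,0,0,-0.013,0,0,-8.25],[0.4,0,0,0,0,0,0],[0.4,0,0,0,0,0,0]]' 40
cat > go.py <<'E'
import sys
from h import *
# shift needed in tool axes to reach world target x y z with tool y at yaw (deg)
t=np.array([float(a) for a in sys.argv[1:4]]); o,p,R=st()
ya=np.degrees(np.arctan2(R[1,1],R[0,1])); print('tcp',p.round(4),'yaw_y',ya.round(2),'tilt',np.degrees(np.arccos(-R[2,2])).round(2),'open',round(o['opening'],4),'t',o['t'],'q',np.round(o['q'],2))
print('shift tool',(R.T@(t-p)).round(4))
if len(sys.argv)>4: print('turn about tool z', -((float(sys.argv[4])-ya+90)%180-90))
E
python3 go.py 0.575 -0.0305 0.33 -1.8
```

```text
t: 1.7
tool_pos: [0.2363, -0.5786, 0.3353]
tool_rot: [2.259, 2.183, -0.0]
contact_force: [0.3, 0.4, -0.4]
opening: 0.0342
tcp [ 0.2363 -0.5786  0.3353] yaw_y -1.96 tilt 0.02 open 0.0342 t 1.7 q [-1.3   0.01  1.48 -0.    1.65 -1.27]
shift tool [0.5594 0.3198 0.0051]
turn about tool z -0.15579498811092662
```

```bash
python3 -m creep '[[0.4,0.04,0.0229,0,0,0,0],[0.4,0.04,0.0229,0,0,0,0],[0.4,0.04,0.0229,0,0,0,0],[0.4,0.04,0.0229,0,0,0,0],[0.4,0.04,0.0229,0,0,0,0],[0.4,0.04,0.0229,0,0,0,0],[0.4,0.04,0.0229,0,0,0,0],[0.4,0.04,0.0229,0,0,0,0],[0.4,0.04,0.0229,0,0,0,0],[0.4,0.04,0.0229,0,0,0,0],[0.4,0.04,0.0229,0,0,0,0],[0.4,0.04,0.0229,0,0,0,0],[0.4,0.04,0.0229,0,0,0,0],[0.4,0.04,0.0229,0,0,0,0],[0.4,0,0,0,0,0,0],[0.4,0,0,0,0,0,0]]'
python3 go.py 0.575 -0.0305 0.035 -1.8; python3 -c "
from h import *
im,c=snap('wrist','w1.png');print(see('wrist','drawer_handle'),see('wrist','lock_top'))
print(c['R'].round(3).tolist(),(-c['R'].T@c['t']).round(3))
for X in ((.5757,-.0305,.051),(.695,-.061,.135)): print(proj('wrist',X,c))"
```

```text
t: 3.3
tool_pos: [0.574, -0.0279, 0.3337]
tool_rot: [-2.254, -2.186, 0.003]
contact_force: [0.5, -0.2, 0.3]
opening: 0.0344
tcp [ 0.574  -0.0279  0.3337] yaw_y -1.76 tilt 0.15 open 0.0344 t 3.3 q [-0.18 -0.11  1.6  -0.    1.65 -0.15]
shift tool [-0.0026  0.0019  0.2987]
turn about tool z 0.039905178345051695
[([319.5, 36.1, 396.2, 278.9], 0.58)] [([398.6, 186.9, 431.6, 212.6], 0.71), ([213.5, 26.9, 638.4, 390.2], 0.7)]
[[1.0, -0.031, -0.003], [-0.029, -0.954, 0.299], [-0.012, -0.299, -0.954]] [0.577 0.049 0.475]
[325.2490277  167.17170949]
[424.96814441 202.09819602]
```

View pics/w1.png

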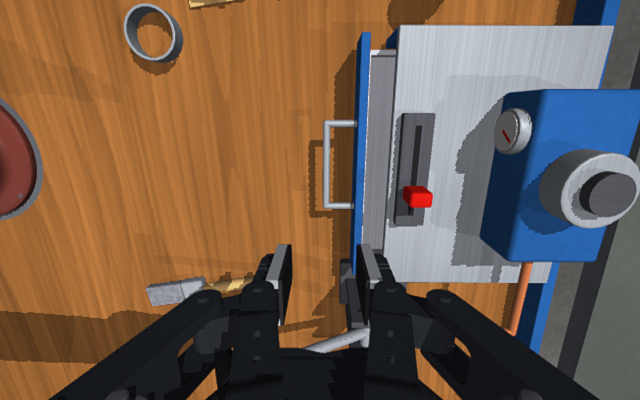

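```bash
python3 -m creep '[[0.4,0,0.002,0.043,0,0,0],[0.4,0,0,0.043,0,0,0],[0.4,0,0,0.043,0,0,0],[0.4,0,0,0.043,0,0,0],[0.4,0,0,0.043,0,0,0],[0.4,0,0,0.043,0,0,0],[0.4,0,0,0.042,0,0,0],[0.4,0,0,0,0,0,0],[0,0,0,0,0,0,0],[0,0,0,0,0,0,0],[0,0,0,0,0,0,0],[0,0,0,0,0,0,0],[0,0,0,0,0,0,0]]' 50
```

```text
t: 4.75
tool_pos: [0.5781, -0.0299, 0.0381]
tool_rot: [2.252, 2.184, 0.002]
contact_force: [-1.3, -4.7, 7.2]
opening: 0.008
```

```bash
python3 -m creep '[[0,0,-0.006,0,0,0,0],[0,0,-0.012,0,0,0,0],[0,0,-0.012,0,0,0,0],[0,0,-0.012,0,0,0,0],[0,0,-0.012,0,0,0,0],[0,0,-0.012,0,0,0,0],[0,0,-0.012,0,0,0,0],[0,0,-0.012,0,0,0,0],[0,0,-0.012,0,0,0,0],[0,0,-0.006,0,0,0,0],[0,0,-0.004,0,0,0,0],[0,0,0,0,0,0,0],[0,0,0,0,0,0,0],[0,0,0,0,0,0,0]]'
python3 -m creep '[[0,0,-0.003,0,0,0,0],[0,0,-0.003,0,0,0,0],[0,0,-0.003,0,0,0,0],[0,0,0,0,0,0,0]]'
```

```text
t: 6.15
tool_pos: [0.4662, -0.0259, 0.0381]
tool_rot: [2.252, 2.184, 0.003]
contact_force: [-1.6, -2.5, 10.9]
opening: 0.0081
t: 6.55
tool_pos: [0.4583, -0.0257, 0.0381]
tool_rot: [2.251, 2.182, 0.007]
contact_force: [2.7, -2.5, 5.4]
opening: 0.008
```

```bash
python3 -m creep '[[0.4,0,0,0,0,0,0],[0.4,0,0,0,0,0,0],[0.4,0,0,0,0,0,0],[0.4,0,0,-0.025,0,0,0],[0.4,0,0,-0.04,0,0,0],[0.4,0,0,-0.04,0,0,0],[0.4,0,0,-0.04,0,0,0],[0.4,0,0,-0.04,0,0,0],[0.4,0,0,-0.04,0,0,0],[0.8,0.04,0.005,-0.02,0,0,0],[0.8,0.04,0.005,0,0,0,0],[0.8,0.04,0.005,0,0,0,0],[0.8,0.04,0.005,0,0,0,0],[0.8,0.04,0.005,0,0,0,0],[0.8,0.03,0.005,0,0,0,0],[0.8,0,0,0,0,0,0],[0.8,0,0,0,0,0,0]]'
python3 -c "
from h import *
im,c=snap('wrist','w2.png');print(see('wrist','mould1'))
np.savez('c2.npz',**c)
for X in ((.542,.248,.041),(.4325,.2364,.041)): print(proj('wrist',X,c))
im,c=snap('top','t2.png');print(see('top','drawer_handle'),see('top','mould1'))
a=cv2.imread('pics/w2.png');b=cv2.imread('pics/t2.png')[100:300,160:480];cv2.imwrite('pics/m2.png',np.vstack([cv2.resize(a,(560,350)),cv2.resize(b,(560,350))])[:700])
cv2.imwrite('pics/m2.png',cv2.resize(np.vstack([cv2.resize(a,(640,400)),cv2.resize(b,(640,400))]),(480,600)))"; python3 go.py .542 .248 .2 27
```

```text
t: 8.25
tool_pos: [0.4918, 0.2042, 0.2793]
tool_rot: [-2.253, -2.188, 0.003]
contact_force: [0.8, 0.0, 0.3]
opening: 0.0683
[([260.1, 123.9, 303.5, 167.5], 0.95), ([336.6, 108.0, 389.4, 159.0], 0.9)]
[362.7007108  135.95725214]
[276.68521262 147.86881075]
[([273.9, 171.8, 379.8, 231.0], 0.57)] []
tcp [0.4923 0.2029 0.2803] yaw_y -1.87 tilt 0.0 open 0.0683 t 8.5 q [ 0.25 -0.19  1.77 -0.    1.57  0.28]
shift tool [0.0467 0.0482 0.0803]
turn about tool z -28.87015690478931
```

View pics/m2.png

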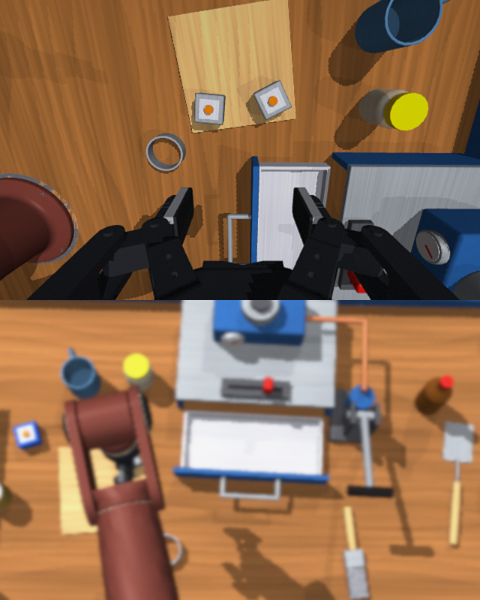

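```bash
cat > md.py <<'E'
from h import *
def lid(im,c,ext,z0):
    l,t,r,b=[int(v) for v in ext]; hs=cv2.cvtColor(im,cv2.COLOR_RGB2HSV)
    m=np.zeros(im.shape[:2],np.uint8)
    L=slice(t-6,b+7),slice(l-6,r+7); h=hs[L]
    st=((h[...,1]>150)&(h[...,0]<14)&(h[...,2]>150))|((h[...,1]>180)&(h[...,0]<16)&(h[...,2]>180))
    wh=(h[...,1]<50)&(h[...,2]>185)
    m[L]=(wh*255).astype(np.uint8)
    cs,_=cv2.findContours(m,cv2.RETR_EXTERNAL,cv2.CHAIN_APPROX_NONE); k=max(cs,key=cv2.contourArea)
    W=np.array([ray('wrist',u,v,z0+.032,c)[:2] for (u,v) in k[:,0]],np.float32)
    (cx,cy),(w,hh),a=cv2.minAreaRect(W*1000)
    v,u=np.nonzero(st); s=ray('wrist',u.mean()+l-6,v.mean()+t-6,z0+.037,c)[:2] if len(u) else None
    return dict(rect=(round(cx/1000,4),round(cy/1000,4)),size=(round(w,1),round(hh,1)),ang=round(a%90,1),stud=s,n=len(u))
E
python3 - <<'E'
from md import *
im=cv2.imread('pics/w2.png')[:,:,::-1].copy(); c=dict(np.load('c2.npz'))
for e in ([260,124,303,167],[337,108,389,159]): print(lid(im,c,e,.004))
E
```

```text
{'rect': (0.4337, 0.2386), 'size': (34.1, 33.9), 'ang': 82.8, 'stud': array([0.43361997, 0.23851528]), 'n': 30}
{'rect': (0.5437, 0.2502), 'size': (33.9, 34.1), 'ang': 25.6, 'stud': array([0.54367892, 0.24807315]), 'n': 28}
```

```bash
python3 -m creep '[[0.85,0,0,0,0,0,-6.85],[0.85,0,0,0,0,0,-6.85],[0.85,0,0,0,0,0,-6.85],[0.85,0,0,0,0,0,-6.85],[0.85,0.0097,0.0331,0,0,0,0],[0.85,0.0097,0.0332,0,0,0,0],[0.85,0,0,0.04,0,0,0],[0.85,0,0,0.04,0,0,0],[0.85,0,0,0.04,0,0,0],[0.85,0,0,0.04,0,0,0],[0.85,0,0,0,0,0,0],[0.85,0,0,0,0,0,0]]'
python3 go.py .5437 .249 .010 25.6; python3 -c "
from md import *
im,c=snap('wrist','w3.png');d=see('wrist','mould1');print(d)
for e,_ in d[:2]:
  try: print(lid(im,c,e,.004))
  except Exception as x: print(x)"
```

```text
t: 9.7
tool_pos: [0.5437, 0.2494, 0.1205]
tool_rot: [-1.674, -2.657, 0.001]
contact_force: [0.3, -0.3, 0.7]
opening: 0.0726
tcp [0.5437 0.2494 0.1205] yaw_y 25.57 tilt 0.06 open 0.0726 t 9.7 q [ 0.31  0.08  1.77  0.    1.29 -0.14]
shift tool [-4.000e-04 -1.000e-04  1.105e-01]
turn about tool z -0.029650253906353896
[([291.1, 172.0, 356.4, 236.2], 0.64)]
{'rect': (0.5438, 0.2499), 'size': (34.0, 33.3), 'ang': 25.6, 'stud': array([0.54493337, 0.24885992]), 'n': 35}
```

```bash
python3 -m creep '[[0.85,0,0,0.03,0,0,0],[0.85,0,0,0.03,0,0,0],[0.85,0,0,0.03,0,0,0],[0.85,0,0,0.02,0,0,0],[0.85,0,0,0,0,0,0],[0,0,0,0,0,0,0],[0,0,0,0,0,0,0],[0,0,0,0,0,0,0],[0,0,0,0,0,0,0],[0,0,0,0,0,0,0]]' 60
python3 go.py .5437 .249 .15 -1.8
```

```text
t: 10.8
tool_pos: [0.5464, 0.2509, 0.0139]
tool_rot: [1.672, 2.655, 0.007]
contact_force: [0.2, -0.2, 6.8]
opening: 0.0487
tcp [0.5464 0.2509 0.0139] yaw_y 25.62 tilt 0.34 open 0.0487 t 10.8 q [ 0.31  0.22  1.82 -0.    1.1  -0.14]
shift tool [-0.0006 -0.0024 -0.1362]
turn about tool z 27.421168093557725
```

```bash
python3 -m creep '[[0,0,0,-0.02,0,0,0],[0,0,0,-0.04,0,0,0],[0,0,0,-0.04,0,0,0],[0,0,0,-0.04,0,0,0],[0,0,0,0,0,0,6.85],[0,0,0,0,0,0,6.85],[0,0,0,0,0,0,6.85],[0,0,0,0,0,0,6.85],[0,-0.0355,0.0072,0,0,0,0],[0,-0.0355,0.0072,0,0,0,0],[0,-0.0355,0.0072,0,0,0,0],[0,-0.0355,0.0072,0,0,0,0],[0,-0.0355,0.0072,0,0,0,0],[0,-0.0355,0.0072,0,0,0,0],[0,0,0,0,0,0,0],[0,0,0,0,0,0,0]]'
python3 go.py .583 .037 .022 -1.8; python3 -c "
from h import *
im,c=snap('wrist','w4.png');print(see('wrist','mould1'))"
```

```text
t: 12.4
tool_pos: [0.5803, 0.0352, 0.1505]
tool_rot: [-2.257, -2.184, -0.001]
contact_force: [-0.1, -0.1, -2.8]
opening: 0.0489
tcp [0.5803 0.0352 0.1505] yaw_y -1.88 tilt 0.03 open 0.0489 t 12.4 q [-0.07  0.01  1.79  0.    1.34 -0.03]
shift tool [0.0019 0.0026 0.1285]
turn about tool z -0.08260439600462632
[([268.5, 211.3, 382.4, 321.0], 0.81)]
```

View pics/w4.png

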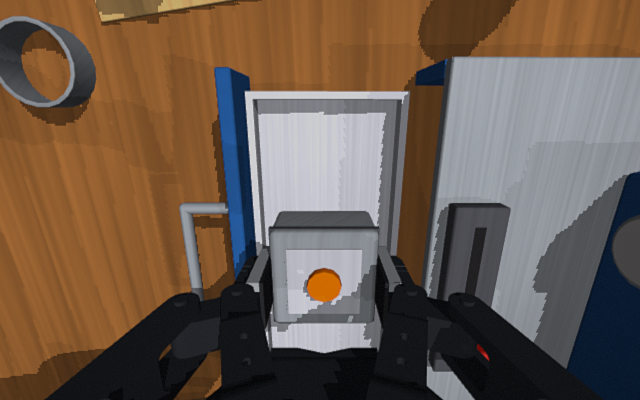

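```bash
python3 -m creep '[[0,0.001,0.002,0.04,0,0,0],[0,0,0,0.04,0,0,0],[0,0,0,0.03,0,0,0],[0,0,0,0.01,0,0,0],[0,0,0,0.006,0,0,0],[0,0,0,0,0,0,0],[0,0,0,0,0,0,0]]'
python3 -m creep '[[0.75,0,0,0,0,0,0],[0.75,0,0,0,0,0,0],[0.75,0,0,0,0,0,0],[0.75,0,0,0,0,0,0],[0.75,0,0,-0.02,0,0,0],[0.75,0,0,-0.04,0,0,0],[0.75,0,0,-0.04,0,0,0],[0.75,0,0,-0.04,0,0,0],[0.75,0,0,0,0,0,0],[0.75,0,0,0,0,0,0]]'
python3 go.py .4336 .2385 .16 -7.2; python3 -c "
from md import *
im,c=snap('wrist','w5.png');d=see('wrist','mould1');print(d)
for e,_ in d[:2]: print(lid(im,c,e,.014))"
```

```text
t: 13.2
tool_pos: [0.584, 0.0369, 0.0264]
tool_rot: [2.253, 2.185, 0.004]
contact_force: [-0.7, -0.7, -2.3]
opening: 0.0484
t: 14.2
tool_pos: [0.5832, 0.0366, 0.166]
tool_rot: [2.254, 2.185, 0.003]
contact_force: [-0.9, 0.2, 0.4]
opening: 0.0643
tcp [0.5832 0.0366 0.166 ] yaw_y -1.78 tilt 0.18 open 0.0643 t 14.2 q [-0.06  0.    1.77 -0.    1.36 -0.03]
shift tool [ 0.1971 -0.1559  0.0055]
turn about tool z 5.415521820814689
[([295.2, 163.6, 352.2, 220.9], 0.66)]
{'rect': (0.5841, 0.0374), 'size': (32.7, 33.5), 'ang': 88.1, 'stud': array([0.58386307, 0.0366259 ]), 'n': 34}
```

```bash
python3 -m creep '[[0.85,0.0329,-0.026,0,0,0,0],[0.85,0.0329,-0.026,0,0,0,0],[0.85,0.0329,-0.026,0,0,0,0],[0.85,0.0329,-0.026,0,0,0,0],[0.85,0.0329,-0.026,0,0,0,0],[0.85,0.0329,-0.026,0,0,0,0],[0.85,0,0,0,0,0,5.4],[0.85,0,0,0.02,0,0,0],[0.85,0,0,0,0,0,0],[0.85,0,0,0,0,0,0]]'
python3 go.py .4336 .2385 .010 -7.2; python3 -c "
from md import *
im,c=snap('wrist','w6.png');d=see('wrist','mould1');print(d)
for e,_ in d[:2]: print(lid(im,c,e,.004))"
```

```text
t: 15.3
tool_pos: [0.4314, 0.2383, 0.1425]
tool_rot: [-2.355, -2.077, 0.006]
contact_force: [-0.8, 0.0, 0.1]
opening: 0.0724
tcp [0.4314 0.2383 0.1425] yaw_y -7.18 tilt 0.23 open 0.0724 t 15.3 q [ 0.35 -0.2   2.    0.    1.34  0.48]
shift tool [0.0007 0.0027 0.1325]
turn about tool z 0.019264810917988484
[([297.4, 166.4, 357.7, 224.6], 0.61), ([456.9, 359.5, 492.9, 387.7], 0.61), ([603.4, 0.0, 638.7, 56.9], 0.49)]
{'rect': (0.4337, 0.2385), 'size': (32.2, 33.1), 'ang': 82.9, 'stud': array([0.43331057, 0.23761853]), 'n': 38}
{'rect': (0.5776, 0.0198), 'size': (19.9, 8.6), 'ang': 88.4, 'stud': None, 'n': 0}
```

```bash
python3 -m creep '[[0.85,0,0.0025,0.03,0,0,0],[0.85,0,0,0.03,0,0,0],[0.85,0,0,0.03,0,0,0],[0.85,0,0,0.03,0,0,0],[0.85,0,0,0.012,0,0,0],[0.85,0,0,0,0,0,0],[0,0,0,0,0,0,0],[0,0,0,0,0,0,0],[0,0,0,0,0,0,0],[0,0,0,0,0,0,0],[0,0,0,0,0,0,0]]' 60
python3 -m creep '[[0,0,0,-0.02,0,0,0],[0,0,0,-0.04,0,0,0],[0,0,0,-0.04,0,0,0],[0,0,0,-0.04,0,0,0],[0,0,0,0,0,0,-5.4],[0,0,0,0,0,0,0]]'
python3 go.py .579 -.103 .15 -1.8
```

```text
t: 16.5
tool_pos: [0.437, 0.2393, 0.0147]
tool_rot: [2.355, 2.077, 0.006]
contact_force: [0.7, -0.2, 6.9]
opening: 0.0489
t: 17.1
tool_pos: [0.4356, 0.2388, 0.1539]
tool_rot: [2.255, 2.186, 0.004]
contact_force: [-0.2, 0.6, -2.4]
opening: 0.0487
tcp [0.4356 0.2388 0.1539] yaw_y -1.78 tilt 0.17 open 0.0487 t 17.1 q [ 0.35 -0.2   1.99 -0.    1.36  0.38]
shift tool [-0.3372  0.1539  0.0039]
turn about tool z 0.019432525697766323
```

```bash
python3 -m creep '[[0,-0.0375,0.0171,0,0,0,0],[0,-0.0375,0.0171,0,0,0,0],[0,-0.0375,0.0171,0,0,0,0],[0,-0.0375,0.0171,0,0,0,0],[0,-0.0375,0.0171,0,0,0,0],[0,-0.0375,0.0171,0,0,0,0],[0,-0.0375,0.0171,0,0,0,0],[0,-0.0375,0.0171,0,0,0,0],[0,-0.0375,0.0171,0,0,0,0],[0,0,0,0,0,0,0],[0,0,0,0,0,0,0]]'
python3 go.py .579 -.103 .026 -1.8;python3 -c "
from h import *
im,c=snap('wrist','w7.png');print(see('wrist','mould1'))"
```

```text
t: 18.2
tool_pos: [0.5772, -0.1039, 0.1501]
tool_rot: [-2.256, -2.18, 0.003]
contact_force: [0.0, 1.1, -2.4]
opening: 0.0488
tcp [ 0.5772 -0.1039  0.1501] yaw_y -1.96 tilt 0.24 open 0.0488 t 18.2 q [-0.31  0.03  1.78  0.    1.34 -0.27]
shift tool [0.0007 0.0023 0.1241]
turn about tool z -0.1617095554113348
[([267.6, 210.1, 381.1, 330.0], 0.78), ([293.4, 0.0, 362.2, 60.6], 0.64)]
```

View pics/w7.png

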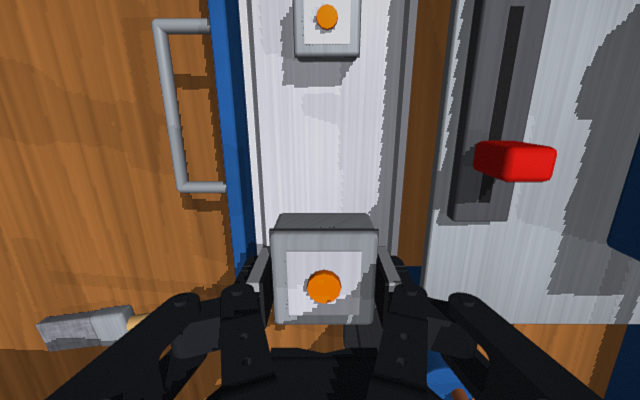

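```bash
python3 -m creep '[[0,0.001,0.002,0.04,0,0,0],[0,0,0,0.04,0,0,0],[0,0,0,0.03,0,0,0],[0,0,0,0.01,0,0,0],[0,0,0,0.004,0,0,0],[0,0,0,0,0,0,0],[0,0,0,0,0,0,0]]'
python3 -m creep '[[0.75,0,0,0,0,0,0],[0.75,0,0,0,0,0,0],[0.75,0,0,0,0,0,0],[0.75,0,0,0,0,0,0],[0.75,0,0,-0.02,0,0,0],[0.75,0,0,-0.04,0,0,0],[0.75,0,0,-0.04,0,0,0],[0.75,0,0,-0.04,0,0,0],[0.4,0.035,-0.03,-0.03,0,0,0],[0.4,0.035,-0.03,-0.03,0,0,0],[0.4,0,-0.03,0,0,0,0],[0.4,0,-0.03,0,0,0,0],[0.4,0,0,0,0,0,0],[0.4,0,0,0,0,0,0]]'
python3 go.py .458 -.0265 .035 -1.8; python3 -c "
from md import *
im,c=snap('wrist','w8.png');d=see('wrist','mould1');print(d,see('wrist','drawer_handle'))
for e,_ in d[:2]: print(lid(im,c,e,.014))
print(proj('wrist',(.458,-.0265,.051),c)); snap('scene','s8.png'); print(see('scene','mould1'))"
```

```text
t: 19.0
tool_pos: [0.5821, -0.1028, 0.0306]
tool_rot: [2.253, 2.185, 0.003]
contact_force: [0.8, 0.4, -2.5]
opening: 0.0486
t: 20.4
tool_pos: [0.468, -0.0355, 0.2232]
tool_rot: [2.255, 2.186, 0.001]
contact_force: [-0.3, 1.0, -0.4]
opening: 0.0338
tcp [ 0.468  -0.0355  0.2232] yaw_y -1.79 tilt 0.09 open 0.0338 t 20.4 q [-0.23 -0.33  1.97  0.    1.5  -0.2 ]
shift tool [ 0.0087 -0.0106  0.1882]
turn about tool z 0.007244734771461481
[([400.4, 81.6, 458.9, 134.8], 0.98), ([394.0, 206.7, 447.6, 256.9], 0.66)] [([311.0, 1.8, 507.1, 318.5], 0.74)]
{'rect': (0.5836, 0.0401), 'size': (39.2, 43.9), 'ang': 88.2, 'stud': array([0.58403153, 0.03644161]), 'n': 24}
{'rect': (0.5773, -0.0892), 'size': (59.7, 75.6), 'ang': 88.2, 'stud': array([ 0.58245174, -0.10330366]), 'n': 24}
[313.73862679 175.81789081]
[([465.0, 272.0, 492.8, 294.5], 0.72), ([308.5, 230.2, 327.7, 248.0], 0.55), ([253.0, 176.4, 280.4, 206.1], 0.42), ([359.0, 269.0, 385.0, 313.2], 0.28)]
```

View pics/w8.png

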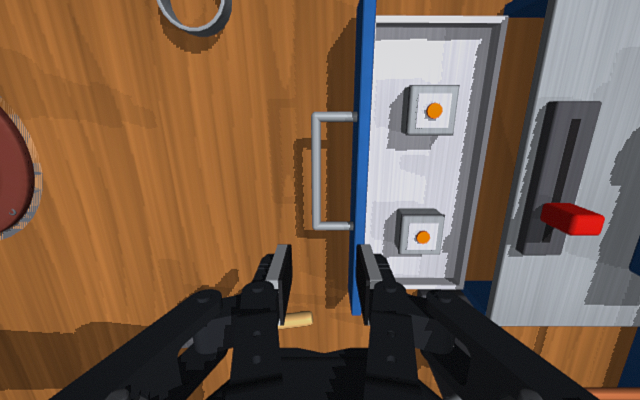

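View pics/s8.png

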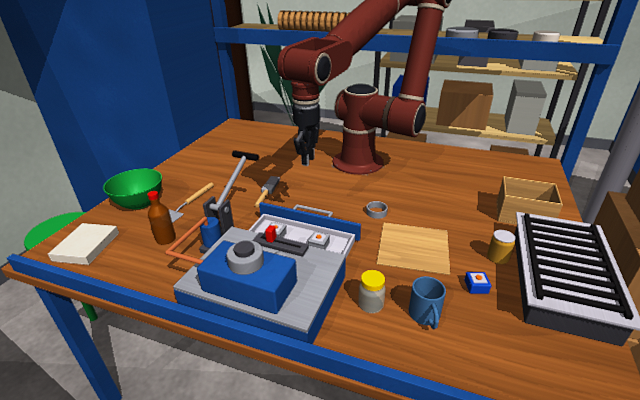

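```bash
python3 -m creep '[[0.4,0.0113,-0.0084,0,0,0,0],[0.4,0,0,0.04,0,0,0],[0.4,0,0,0.04,0,0,0],[0.4,0,0,0.04,0,0,0],[0.4,0,0,0.04,0,0,0],[0.4,0,0,0.027,0,0,0],[0.4,0,0,0,0,0,0],[0,0,0,0,0,0,0],[0,0,0,0,0,0,0],[0,0,0,0,0,0,0],[0,0,0,0,0,0,0]]' 50
python3 go.py .583 -.0305 .037 -1.8
```

```text
t: 21.75
tool_pos: [0.4613, -0.0239, 0.0378]
tool_rot: [2.254, 2.185, 0.004]
contact_force: [-0.8, 2.2, 4.5]
opening: 0.0081
tcp [ 0.4613 -0.0239  0.0378] yaw_y -1.79 tilt 0.19 open 0.0081 t 21.75 q [-0.21 -0.14  2.14  0.    1.13 -0.18]
shift tool [-0.0028  0.1219  0.0012]
turn about tool z 0.013764127027769746
```

```bash
python3 -m creep '[[0,0,0.004,0,0,0,0],[0,0,0.008,0,0,0,0],[0,0,0.01,0,0,0,0],[0,0,0.01,0,0,0,0],[0,0,0.01,0,0,0,0],[0,0,0.01,0,0,0,0],[0,0,0.01,0,0,0,0],[0,0,0.01,0,0,0,0],[0,0,0.01,0,0,0,0],[0,0,0.01,0,0,0,0],[0,0,0.01,0,0,0,0],[0,0,0.01,0,0,0,0],[0,0,0.006,0,0,0,0],[0,0,0.003,0,0,0,0],[0,0,0,0,0,0,0]]'
python3 -m creep '[[0,0,0.002,0,0,0,0],[0,0,0.002,0,0,0,0],[0,0,0.002,0,0,0,0],[0,0,0,0,0,0,0]]'
```

```text
t: 23.25
tool_pos: [0.583, -0.0281, 0.0378]
tool_rot: [2.253, 2.184, 0.004]
contact_force: [1.0, 0.1, 4.4]
opening: 0.008
t: 23.65
tool_pos: [0.5833, -0.0281, 0.0377]
tool_rot: [-2.25, -2.182, 0.013]
contact_force: [-19.8, -0.5, 21.6]
opening: 0.0081
```

```bash
python3 -m creep '[[0.4,0,-0.003,0,0,0,0],[0.4,0,0,0,0,0,0],[0.4,0,0,0,0,0,0],[0.4,0,0,-0.03,0,0,0],[0.4,0,0,-0.04,0,0,0],[0.4,0,0,-0.04,0,0,0],[0.4,0,0,-0.04,0,0,0],[0.6,0,0,-0.04,0,0,0],[0.6,0,0,-0.03,0,0,0],[0.6,-0.012,0.037,0,0,0,0],[0.6,-0.012,0.037,0,0,0,0],[0.6,-0.012,0.037,0,0,0,0],[0.6,0,0,0,0,0,0],[0.6,0,0,0,0,0,0]]'
python3 go.py .693 -.061 .103 -1.8; python3 -c "
from h import *
im,c=snap('wrist','w9.png');d=see('wrist','lock_top');print(d,proj('wrist',(.693,-.061,.135),c))
hs=cv2.cvtColor(im,cv2.COLOR_RGB2HSV); m=((hs[...,0]<6)|(hs[...,0]>174))&(hs[...,1]>150)&(hs[...,2]>90)
n,l,s,ce=cv2.connectedComponentsWithStats(m.astype(np.uint8)); k=1+np.argsort(-s[1:,4])[:3]; print(s[k],ce[k])
snap('top','t9.png')"
```

```text
t: 25.05
tool_pos: [0.6937, -0.0674, 0.2542]
tool_rot: [-2.254, -2.185, 0.002]
contact_force: [-0.5, 0.5, 0.5]
opening: 0.0513
tcp [ 0.6937 -0.0674  0.2542] yaw_y -1.8 tilt 0.14 open 0.0513 t 25.05 q [-0.2   0.21  1.4   0.    1.53 -0.17]
shift tool [ 0.0063 -0.0005  0.1512]
turn about tool z 0.003821439016064687
[([304.4, 170.6, 337.5, 202.5], 0.7)] [322.7361313  190.79852619]
[[306 171  30  27 758]
 [427 101   3   8  11]
 [424  94   3   6   6]] [[321.00263852 184.26649077]
 [428.09090909 105.18181818]
 [425.16666667  96.5       ]]
```

View pics/w9.png

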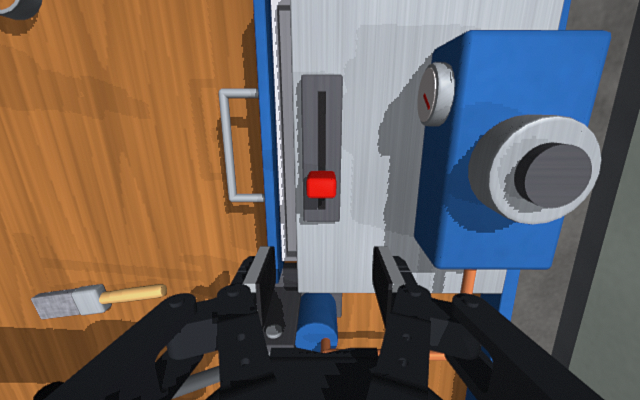

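```bash
python3 -m creep '[[0.6,0.0065,-0.0015,0.03,0,0,0],[0.6,0,0,0.04,0,0,0],[0.6,0,0,0.04,0,0,0],[0.6,0,0,0.038,0,0,0],[0.6,0,0,0,0,0,0],[0,0,0,0,0,0,0],[0,0,0,0,0,0,0],[0,0,0,0,0,0,0],[0,0,0,0,0,0,0]]' 40
```

```text
t: 26.1
tool_pos: [0.6915, -0.0606, 0.111]
tool_rot: [-2.255, -2.186, 0.002]
contact_force: [-8.9, 0.3, 0.4]
opening: 0.0272
```

```bash
python3 -m creep '[[0,0.005,0,0,0,0,0],[0,0.01,0,0,0,0,0],[0,0.01,0,0,0,0,0],[0,0.01,0,0,0,0,0],[0,0.01,0,0,0,0,0],[0,0.01,0,0,0,0,0],[0,0.01,0,0,0,0,0],[0,0.01,0,0,0,0,0],[0,0.01,0,0,0,0,0],[0,0.005,0,0,0,0,0],[0,0.003,0,0,0,0,0],[0,0,0,0,0,0,0]]'
python3 -m creep '[[0,0.003,0,0,0,0,0],[0,0.003,0,0,0,0,0],[0,0.002,0,0,0,0,0],[0,0,0,0,0,0,0]]'
```

```text
t: 27.3
tool_pos: [0.6942, 0.0173, 0.111]
tool_rot: [2.246, 2.171, -0.034]
contact_force: [-10.6, -40.5, 0.7]
opening: 0.0274
t: 27.7
tool_pos: [0.6942, 0.0178, 0.111]
tool_rot: [2.243, 2.163, -0.049]
contact_force: [-11.8, -61.4, 0.5]
opening: 0.0274
```

```bash
python3 -m creep '[[0,-0.005,0,0,0,0,0],[0,-0.005,0,0,0,0,0],[0.6,0,0,0,0,0,0],[0.6,0,0,0,0,0,0],[0.6,0,0,0,0,0,0],[0.6,0,0,-0.03,0,0,0],[0.6,0,0,-0.04,0,0,0],[0.6,0,0,-0.04,0,0,0],[0.6,0,0,-0.04,0,0,0],[0,0,0,-0.04,0,0,0],[0,0,-0.03,-0.02,0,0,0],[0,0,0,0,0,0,0],[0,0,0,0,0,0,0]]'
python3 go.py .457 -.264 .30 -1.8; python3 -c "
from h import *
im,c=snap('wrist','w10.png');hs=cv2.cvtColor(im,cv2.COLOR_RGB2HSV); m=((hs[...,0]<6)|(hs[...,0]>174))&(hs[...,1]>150)&(hs[...,2]>90)
n,l,s,ce=cv2.connectedComponentsWithStats(m.astype(np.uint8)); k=1+np.argmax(s[1:,4]); print(s[k],proj('wrist',(.693,.0178,.135),c))"
```

```text
t: 29.0
tool_pos: [0.6655, 0.0323, 0.3195]
tool_rot: [2.252, 2.187, 0.004]
contact_force: [1.0, 0.2, -1.1]
opening: 0.0001
tcp [0.6655 0.0323 0.3195] yaw_y -1.69 tilt 0.19 open 0.0001 t 29.0 q [-0.06  0.11  1.41  0.    1.62 -0.03]
shift tool [-0.3023 -0.1997  0.0189]
turn about tool z 0.11195483445294485
[336 178  24  23 500] [347.29308607 192.63589029]
```

View pics/w10.png

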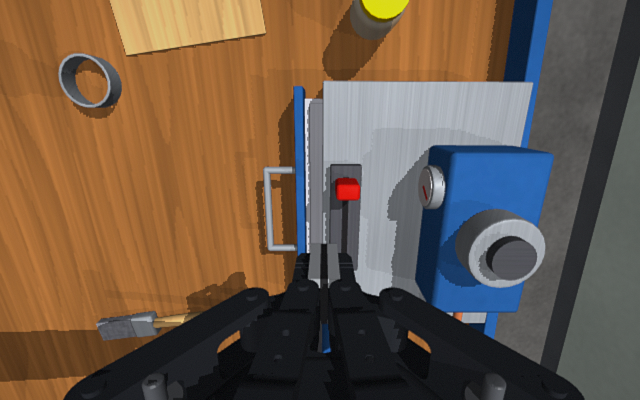

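```bash
python3 -m creep '[[0,-0.0347,-0.0273,0,0,0,0],[0,-0.0347,-0.0273,0,0,0,0],[0,-0.0347,-0.0273,0,0,0,0],[0,-0.0347,-0.0273,0,0,0,0],[0,-0.0347,-0.0273,0,0,0,0],[0,-0.0347,-0.0273,0,0,0,0],[0,-0.0347,-0.0273,0,0,0,0],[0,-0.0347,-0.0273,0,0,0,0],[0,0,0,0,0,0,0],[0,0,0,0,0,0,0]]'
python3 go.py .4386 -.2386 .23 -1.8; python3 -c "
from h import *
im,c=snap('wrist','w11.png');d=see('wrist','lever_grip');print(d,proj('wrist',(.4497,-.264,.213),c))
snap('top','t11.png')
print(see('top','lever_grip'))"
```

```text
t: 30.05
tool_pos: [0.4379, -0.2398, 0.3162]
tool_rot: [-2.256, -2.183, -0.0]
contact_force: [-0.1, -0.3, -0.2]
opening: 0.0003
tcp [ 0.4379 -0.2398  0.3162] yaw_y -1.89 tilt 0.15 open 0.0003 t 30.05 q [-0.65 -0.29  1.79  0.    1.65 -0.62]
shift tool [0.0011 0.0008 0.0862]
turn about tool z -0.08652544652149174
[([196.8, 161.1, 330.7, 196.0], 0.72), ([326.2, 163.4, 494.0, 255.1], 0.6)] [337.72404806 228.22348722]
[([390.8, 172.2, 409.3, 233.1], 0.65)]
```

View pics/w11.png

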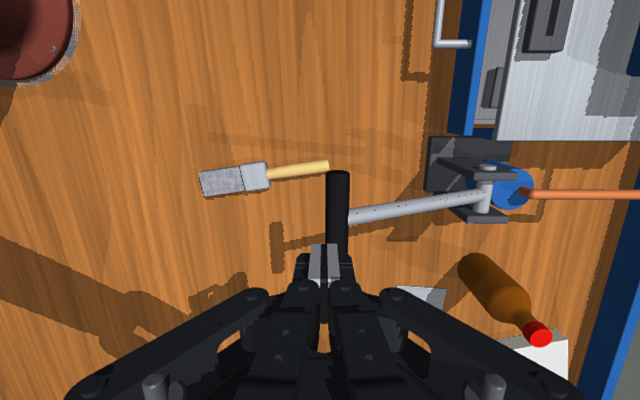

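```bash
python3 -c "
from h import *
c=calibration('wrist')
for u,v,z in ((338,171,.205),(338,217,.207),(349,217,.202),(326,185,.202)): print(ray('wrist',u,v,z,c).round(4))"
```

```text
[ 0.4524 -0.2127  0.205 ]
[ 0.4517 -0.2547  0.207 ]
[ 0.4621 -0.2568  0.202 ]
[ 0.4416 -0.2257  0.202 ]
```

```bash
python3 -m creep '[[0,0,0.005,0.03,0,0,0],[0,0,0,0.03,0,0,0],[0,0,0,0.03,0,0,0],[0,0,0,0.015,0,0,0],[0,0,0,0.015,0,0,0],[0,0,0,0.015,0,0,0],[0,0,0,0.015,0,0,0],[0,0,0,0.015,0,0,0],[0,0,0,0.015,0,0,0],[0,0,0,0.015,0,0,0]]'
python3 -m creep '[[0,0,0,0.015,0,0,0],[0,0,0,0.015,0,0,0],[0,0,0,0.012,0,0,0],[0,0,0,0.006,0,0,0],[0,0,0,0,0,0,0],[0,0,0,0,0,0,0]]'
```

```text
t: 31.25
tool_pos: [0.447, -0.2409, 0.1264]
tool_rot: [2.248, 2.182, 0.004]
contact_force: [2.3, -0.1, 8.9]
opening: -0.0003
t: 31.85
tool_pos: [0.4497, -0.2416, 0.0807]
tool_rot: [2.245, 2.178, 0.009]
contact_force: [7.0, 2.2, 12.3]
opening: 0.0005
```

```bash
python3 -m creep '[[0,0,0,0.004,0,0,0],[0,0,0,0.004,0,0,0],[0,0,0,0.002,0,0,0],[0,0,0,0,0,0,0],[0,0,0,0,0,0,0]]'; python3 -c "
from h import *
im,c=snap('scene','s12.png'); cv2.imwrite('pics/s12c.png',cv2.resize(cv2.imread('pics/s12.png')[120:290,150:370],None,fx=3.5,fy=3.5))"
```

```text
t: 32.35
tool_pos: [0.4514, -0.2418, 0.072]
tool_rot: [2.243, 2.176, 0.013]
contact_force: [10.0, 3.5, 13.9]
opening: -0.0001
```

View pics/s12c.png

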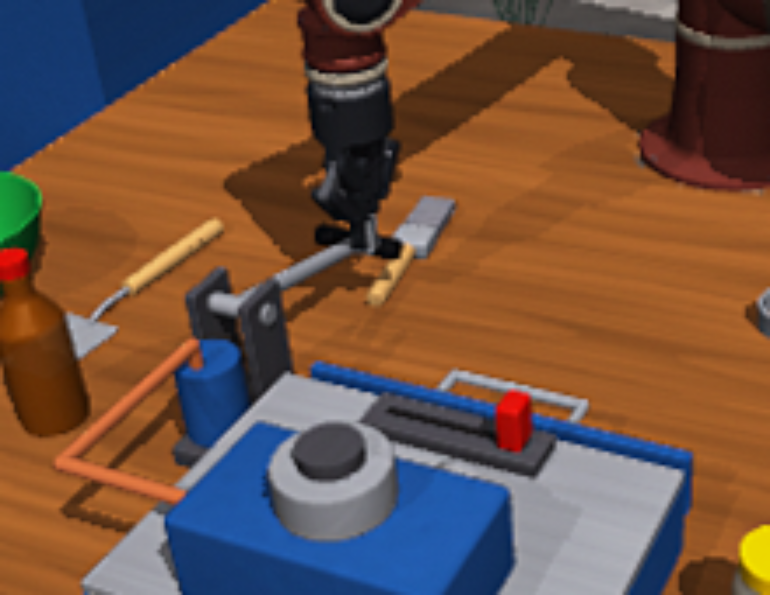

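```bash
python3 -m creep '[[0,0,0,-0.015,0,0,0],[0,0,0,-0.02,0,0,0],[0,0,0,-0.02,0,0,0],[0,0,0,-0.02,0,0,0],[0,0,0,-0.02,0,0,0],[0,0,0,-0.02,0,0,0],[0,0,0,-0.02,0,0,0],[0,0,0,-0.02,0,0,0],[0,0,0,-0.02,0,0,0],[0,0,0,-0.02,0,0,0],[0,0,0,0,0,0,0],[0,0,0,0,0,0,0]]'; python3 go.py .44 -.241 .225 -1.8;  python3 -c "
from h import *
im,c=snap('wrist','w13.png');print(see('wrist','lever_grip'));print(proj('wrist',(.452,-.2127,.205),c),proj('wrist',(.4517,-.2547,.207),c))
m=(im.max(2)<45).astype(np.uint8); print([(v,np.nonzero(m[v,300:400])[0][[0,-1]]+300) for v in range(140,230,8) if m[v,300:400].any()])"
```

```text
t: 33.6
tool_pos: [0.4438, -0.2395, 0.2602]
tool_rot: [2.254, 2.187, 0.0]
contact_force: [0.4, 0.7, -0.6]
opening: 0.0
tcp [ 0.4438 -0.2395  0.2602] yaw_y -1.73 tilt 0.08 open 0.0 t 33.6 q [-0.64 -0.26  1.85  0.    1.55 -0.61]
shift tool [-0.0016 -0.0038  0.0352]
turn about tool z 0.06681046144571212
[([319.0, 173.1, 519.3, 255.8], 0.64), ([443.6, 0.9, 540.5, 139.7], 0.4)]
[333.92081976 186.06956218] [334.78456342 243.11239281]
[(188, array([319, 345])), (196, array([318, 346])), (204, array([318, 346])), (212, array([318, 346])), (220, array([318, 346])), (228, array([318, 345]))]
```

```bash
python3 -m creep '[[0,0,0,0.03,0,0,0],[0,0,-0.002,0.02,0,0,0],[0,0,-0.0025,0.02,0,0,0],[0,0,-0.0025,0.02,0,0,0],[0,0,-0.0025,0.02,0,0,0],[0,0,-0.0025,0.02,0,0,0],[0,0,-0.001,0.02,0,0,0],[0,0,0,0.02,0,0,0],[0,0,0.001,0.012,0,0,0],[0,0,0,0.008,0,0,0],[0,0,0,0.004,0,0,0],[0,0,0,0,0,0,0],[0,0,0,0,0,0,0]]'; python3 -m creep '[[0,0,0,0.004,0,0,0],[0,0,0,0.004,0,0,0],[0,0,0,0,0,0,0],[0,0,0,0,0,0,0]]'
```

```text
t: 35.0
tool_pos: [0.4344, -0.2399, 0.0742]
tool_rot: [2.254, 2.186, 0.004]
contact_force: [-13.0, 14.6, 47.6]
opening: 0.0
t: 35.4
tool_pos: [0.435, -0.2401, 0.0722]
tool_rot: [-2.254, -2.188, -0.004]
contact_force: [-28.0, 26.0, 82.2]
opening: 0.0
```

```bash
python3 -m creep '[[0,0,0,-0.006,0,0,0],[0,0,0,-0.004,0,0,0],[0,0,0,0,0,0,0]]'; python3 -c "
from h import *
im,c=snap('scene','s14.png')
for th in (.5,.55,.6,.65,.7):
  px=-.2*np.cos(.45-th);z=.115+.2*np.sin(.45-th); py=-.23
  print(th,proj('scene',(.637+px+py*.031,-.0346-px*.031+py,z),c).round(1))
a=cv2.imread('pics/s12.png')[160:235,190:300];b=cv2.imread('pics/s14.png')[160:235,190:300]
cv2.imwrite('pics/cmp.png',cv2.resize(np.hstack([a,b]),None,fx=3.6,fy=3.6))"
```

```text
t: 35.7
tool_pos: [0.4342, -0.2399, 0.0748]
tool_rot: [2.253, 2.184, 0.005]
contact_force: [-9.2, 11.5, 37.6]
opening: -0.0004
0.5 [251.7 179. ]
0.55 [251.9 181.7]
0.6 [252.1 184.4]
0.65 [252.1 187.1]
0.7 [252.1 189.9]
```

View pics/cmp.png

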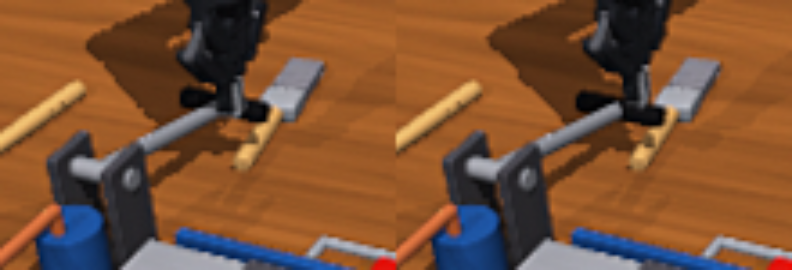

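```bash
python3 -m creep '[[0,0,0,-0.015,0,0,0],[0,0,0,-0.02,0,0,0],[0,0,0,-0.02,0,0,0],[0,0,0.002,-0.02,0,0,0],[0,0,0.002,-0.02,0,0,0],[0,0,0.003,-0.02,0,0,0],[0,0,0.003,-0.02,0,0,0],[0,0,0,-0.02,0,0,0],[0,0,0,-0.02,0,0,0],[0,0,0,-0.02,0,0,0],[0,0,0,0,0,0,0],[0,0,0,0,0,0,0]]'; python3 go.py .443 -.240 .26 -1.8;  python3 -c "
from h import *
im,c=snap('wrist','w15.png')
print(proj('wrist',(.452,-.2127,.205),c))
m=(im.max(2)<45).astype(np.uint8); print([(v,np.nonzero(m[v,300:400])[0][[0,-1]]+300) for v in range(172,230,4) if m[v,300:400].any()])"
```

```text
t: 36.95
tool_pos: [0.441, -0.2393, 0.2615]
tool_rot: [-2.255, -2.186, 0.0]
contact_force: [-0.5, -0.3, 0.3]
opening: -0.0001
tcp [ 0.441  -0.2393  0.2615] yaw_y -1.78 tilt 0.08 open -0.0001 t 36.95 q [-0.65 -0.26  1.86  0.    1.55 -0.61]
shift tool [-0.0007  0.002   0.0015]
turn about tool z 0.02227367707403971
[338.11484197 185.79009425]
[(188, array([323, 349])), (192, array([322, 350])), (196, array([322, 350])), (200, array([322, 350])), (204, array([322, 350])), (208, array([322, 350])), (212, array([322, 350])), (216, array([322, 350])), (220, array([322, 350])), (224, array([322, 349])), (228, array([322, 349]))]
```

```bash
python3 -m creep '[[0,0,0.002,0.03,0,0,0],[0,0,-0.002,0.02,0,0,0],[0,0,-0.0025,0.02,0,0,0],[0,0,-0.0025,0.02,0,0,0],[0,0,-0.0025,0.02,0,0,0],[0,0,-0.0025,0.02,0,0,0],[0,0,-0.001,0.02,0,0,0],[0,0,0,0.02,0,0,0],[0,0,0.001,0.012,0,0,0],[0,0,0,0.008,0,0,0],[0,0,0,0.003,0,0,0],[0,0,0,0,0,0,0],[0,0,0,0,0,0,0]]'
python3 -m creep '[[0,0,0,-0.01,0,0,0],[0,0,0,-0.02,0,0,0],[0,0,0,-0.02,0,0,0],[0,0,0.002,-0.02,0,0,0],[0,0,0.002,-0.02,0,0,0],[0,0,0.003,-0.02,0,0,0],[0,0,0.003,-0.02,0,0,0],[0,0,0,-0.02,0,0,0],[0,0,0,-0.02,0,0,0],[0,0,0,-0.03,0,0,0],[0,0,0,-0.03,0,0,0],[0,0,-0.03,-0.02,0,0,0],[0,0,-0.03,0,0,0,0],[0,0,0,0,0,0,0],[0,0,0,0,0,0,0]]'
python3 -c "
from h import *
im,c=snap('scene','s16.png');snap('top','t16.png');print(see('top','lever_grip'),see('top','drawer_handle'))
for th in (0,.08): 
  px=-.2*np.cos(.45-th);z=.115+.2*np.sin(.45-th);py=-.232;print(proj('scene',(.637+px+py*.031,-.0346-px*.031+py,z),c))
a=cv2.imread('pics/s16.png')[100:320,150:390];b=cv2.imread('pics/t16.png')[100:260,260:430]
cv2.imwrite('pics/f.png',np.hstack([cv2.resize(a,(436,400)),cv2.resize(b,(360,400))]))"
```

```text
t: 38.3
tool_pos: [0.4331, -0.2396, 0.075]
tool_rot: [2.255, 2.186, 0.003]
contact_force: [-9.5, 10.2, 33.9]
opening: 0.0001
t: 39.8
tool_pos: [0.3808, -0.2374, 0.3181]
tool_rot: [-2.255, -2.184, -0.0]
contact_force: [0.5, 0.1, -0.7]
opening: -0.0001
[([391.8, 173.8, 410.6, 234.0], 0.76)] [([276.6, 165.9, 382.4, 194.0], 0.64), ([311.0, 147.2, 318.9, 162.8], 0.64), ([278.2, 88.1, 416.0, 230.3], 0.22)]
[244.69009735 155.54492724]
[246.26466154 158.79958031]
```

View pics/f.png

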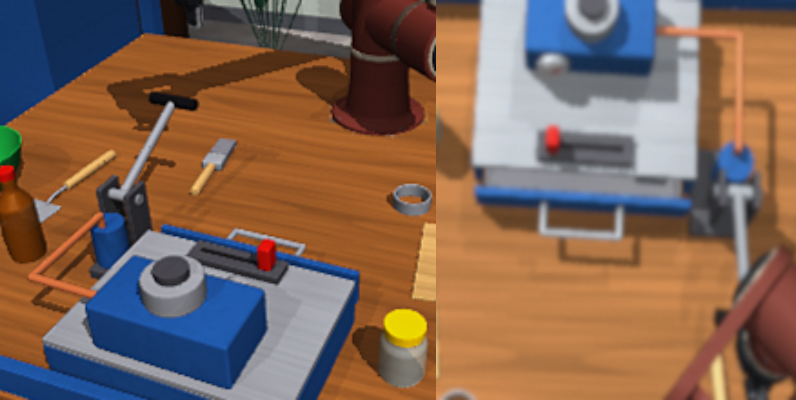

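```bash
python3 -c "
from station import finish_job
print(finish_job())"
```

```text
the job is handed in; nothing more can be done
None
```

The job is done and handed in at about 40 s of the 210 s allowed; no verdict was reported.

- **Drawer and moulds:** I pulled the drawer open and laid the two steel moulds, the only ones found, in it lid up at about ±70 mm from centre. I then pushed it shut until it met its stop, about 20 N. The blue look-alike was left alone.
- **Lock:** I slid it left until it stopped hard at about 61 N. It travelled 78 mm, because it started about 20 mm in from its right end. The pictures show it at the left end of its slot.
- **Lever:** I pumped it three times.
  - **Stroke 1:** the fingertips slid toward the edge of the grip. The picture put it at about 0.67 rad, past the 0.60 needed but slightly short of the stop.
  - **Strokes 2 and 3:** both were firmly on the stop. I pressed too hard on stroke 2, and the wrist force reached about 86–90 N against the 120 N limit; stroke 3 took about 36 N.
  - **Return:** pictures showed the lever fully up after each stroke.

My last pictures showed the lever up, the lock at the left, the drawer shut, nothing touching the robot, and the things in view around the press where they were. The moulds could not be seen once the drawer was shut. I last saw them flat in the open drawer.

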